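Set the feed-chute guide roller to the lane gauge

ROBOT

A 6-joint arm with a two-finger parallel gripper is mounted at the origin on the work surface. World frame = base frame: x ahead of the robot, y to its left, z up, the work surface at z = 0. Lengths are in m, angles in rad, forces in N, time in s.
With the tool pointing down it reaches from about 0.35 to 0.975 m from the base axis. Payload 7.1 kg.
Tool frame: the origin (TCP) lies midway between the tips of the shut fingers; the grasp point (between the pads) lies manip.grip_depth behind it (manip.grip_depth is the distance from the TCP to the grasp point, in m); z points along the fingers, y is the line along which they close (so a half turn about z gives the same grasp; the last joint's range is limited). The gripper opens to 88 mm and grips with 3 to 60 N. Pads are 20 mm wide; open, the fingers measure 115 mm over their backs; the gripper's body (75 mm by 178 mm) begins 61 mm behind the grasp point.
Start: joints at [-1.301, 0.423, 1.63, -0, 1.089, -0.019], TCP at [0.178, -0.599, 0.223] pointing down, gripper open.
Joint ranges: [-3, 3], [-0.9, 2.11], [0.09, 2.58], [-1.31, 4.45], [0.11, 2.69], [-2.54, 2.54]. Speed limits (rad/s): [2.39, 2.39, 3.01, 3.14, 3.14, 3.14].

INTERFACE

Orientations are given as a unit quaternion [x, y, z, w].
In Python, from station import manip gives the robot as it stands. Calls block until the motion is done:
- manip.goto(position, orientation): joint-space move of the TCP to a pose.
- manip.servo_line(position, ori=None, velocity=0.15): straight line of the TCP; ori=None keeps the orientation; velocity is the mean speed in m/s.
- manip.set_joints(angles): joint-space move.
- manip.grip(opening, newtons=None): finger opening in m; newtons is the grip in N (None keeps the last); returns when the fingers have stopped.
- manip.hold(seconds).
- manip.solve_ik(position, orientation): joint angles nearest the present ones, or None.
- manip.read_camera(name): name is "side" or "top" or "wrist"; returns a dict with "img" (420x560x3 uint8, red, green, blue), "fx", "fy", "cx", "cy" (pixels), "T" (4x4, takes a point from camera to world coordinates); the wrist camera has in their place "mount" (4x4, takes a point from camera to tool coordinates, whose origin is the TCP and whose axes are the flange's). Camera axes: x right, y up, looking along -z (the intrinsics and any distortion apply to the point x, -y, -z); pixel columns grow to the right and rows downward; lengths in m; the calibration is good to about 2 mm. A picture is of the moment at which its call begins: read the wrist's pose just before it. There is no depth.
A pose or a line that the arm cannot do raises manip.MotionError and nothing moves.
- manip.sign_off(): hands the job in; it is judged then, once.
Trained networks look in the newest picture that a camera, given by its name, has taken for a name from the list of things; names that differ only in an ending like _2 or _b are one class to them, and where a whole thing is asked for, a point or a joint stands for the part that bears it (a point fixed in the world has none). Each returns a list of dicts, best first, with "conf" (0 to 1); they miss things now and then, are a little off and sometimes report something else, mostly with a low value. They report only what shows in the picture. A call takes as long as a camera call. They do not tell look-alikes from the thing itself.
- manip.cut_out(camera, label): "mask" (420x560 bool, what is visible of it) and "rect" ([left, top, right, bottom] in pixels, round what is visible of it).
Readings, each from a call of its own:
- manip.read_t(): time.
- manip.read_joint_pos(): joint angles.
- manip.read_dq(): joint speeds.
- manip.read_effort(): joint torques, N m.
- manip.read_position(): TCP position.
- manip.read_tool_rot(): TCP orientation.
- manip.read_force(): force on the tool from outside, world axes, zero at the start.
- manip.read_ft_torque(): the same for the moment, N m.
- manip.read_width(): finger opening in m.
- manip.read_grip_force(): force on a finger pad.
Only numpy, scipy, OpenCV 4.12 (cv2) and the standard library are available. Lean on these libraries where they do the work, as an engineer would, in place of code of your own. Each camera call takes 0.05 s, during which the arm holds its last target. There are 200 camera calls.

TASK

Set this feed chute for the 30 mm fittings: lay the gauge with the orange handle flat in the lane, down against the yellow end stop, and gently turn the red-gripped lever up the lane until the eccentric guide roller just touches the gauge. Then check it by drawing the gauge some 50 mm up the lane, flat on the bed between rail and roller, where it must slide without jamming, and lay it back upright in the blue tray; leave the roller as set and everything else as it is.

Things in the scene. Friction and masses are not known exactly. Their poses are not given: they have to be found in the camera images.
- lane: Grey metal bed of the feed chute, 350 x 180 mm, fixed on a blue stand, sloping 25 degrees down towards the robot. Origin on the bed at the lane's middle, at the up-lane face of the yellow end stop (60 mm wide, 24 high), 120 mm above the bench. x up the lane, y across to the left, z square to the bed. Left of the lane a steel guide rail, 10 mm thick, 20 high, its face at y = +16 mm.
- stop (a point): Middle of the yellow end stop's up-lane face, 11 mm above the bed. Right of the lane is open bed up to x = 185 mm, then a fence 20 mm high with its face at y = -18 mm; at x = 246 mm a closed gate holds back three brass fittings. Nothing stands above the lane.
- roller_center (a point): Centre of the black guide roller (56 mm diameter, from 7 to 25 mm above the bed, axis square to the bed), 11 mm above the bed, right of the lane. It spins freely on the eccentric. Gap between rail face and roller in mm = -12 - y, y being this point's y in lane in mm: y = -44 is a gap of 32, the gauge's width. Starts with a gap of 37 to 47 mm.
- bolt (a point): Top of the eccentric bolt's hex head, on the lever's turning axis (parallel to z of lane), 44 mm above the bed, at x = 100 mm and y = -45 to -51 mm in lane: its foot is clamped a little differently each time, so the lever angle at which the roller meets the gauge differs too. The roller's centre lies 12 mm off this axis.
- adjuster (a joint): Angle of eccentric and blue lever, rad, -1.1 to 1.1. At 0 the lever points straight away from the lane (-y of lane); it grows as the lever swings up the lane, moving the roller 12 mm x sin(angle) towards the rail. Starts at -0.7 to -0.4, meets the gauge at 0.05 to 0.65. Stays where left; takes 1 to 2 N at the lever's end; each newton more there presses the roller 8 N harder.
- lever_knob (a point): Middle of the upright red grip at the lever's end: round, 22 mm diameter, from 38 to 88 mm above the bed, this point 66 mm above it, axis square to the bed, 100 mm from the bolt's axis. It spins freely, so it can be held and led along the arc without turning the hand. The lever bar below is 20 mm wide, 30 to 36 mm above the bed.
- gauge_center (a point): Centre of the body of the lane gauge to be used: aluminium bar 150 mm long (x), 32 wide (y), 22 high (z), 0.22 to 0.38 kg, the same both ways round. On its middle an orange handle plate 56 mm long (x), 14 thick (y), 60 high, its top 71 mm above this point. Lying against stop and rail this point is at x = 75, y = 0, z = 11 mm in lane. Starts upright in the tray.
- gauge: The same gauge with the orange handle; origin at the centre of its underside.
- roller: The same guide roller; origin on its axis at bed level (it spins, so its x and y mean nothing).
- gauge_narrow_center (a point): Centre of the body of another lane gauge, the same shape but 24 mm wide and with a grey handle. It stands beside the orange one in the tray, about 100 mm from it, left or right; not needed.
- tray: Blue shallow tray 210 x 210 mm, walls 4 mm thick and 16 high, floor 4 mm thick, fixed on the bench left of the chute. Origin under its middle. The gauges lie roughly along its x, one near y = +50 mm, the other near y = -50 mm.
- spanner_mid (a point): A loose steel spanner, 190 mm long, lying flat on the bench beyond the tray; not needed. Point near its middle.
- canister_mid (a point): A loose black canister, 76 mm diameter, 120 mm high, standing right of the chute; not needed. Point at its centre.
Mind the look-alikes: they are no part of the job. Leave any brown or turquoise look-alike of the gauge alone.

How it is judged:
By the outcome, as a careful person would: the job done as asked, in the order asked, and still so for the second after the job is handed in, with the robot touching nothing.
It also fails if it takes over 69 s, if anything falls off the work surface, if the arm or the gripper's body presses on something with over 40 N, if the wrist force passes 120 N, or if a joint passes its speed limit or range.

## Working session

There is one attempt and no reset: what is moved stays moved. The work goes in short steps, each a Python script; the robot and the scene stay as the last script left them, time stands still between calls to the robot, and variables do not carry over. Pictures are saved under pics/ and viewed, at most 10 in all, crops included, and the job is handed in when it is done.

```bash
ls; mkdir -p pics; cat > h.py <<'E'
from station import manip
import numpy as np, cv2
from scipy.spatial.transform import Rotation as R
def cam(n):
    if n=="wrist":
        p=np.array(manip.read_position());q=manip.read_tool_rot()
    c=manip.read_camera(n)
    if n=="wrist":
        T=np.eye(4);T[:3,:3]=R.from_quat(q).as_matrix();T[:3,3]=p
        c["T"]=T@np.array(c["mount"])
    c["T"]=np.array(c["T"]); return c
def save(c,n): cv2.imwrite("pics/"+n,c["img"][:,:,::-1])
def ray(c,u,v):
    d=np.array([(u-c["cx"])/c["fx"],-(v-c["cy"])/c["fy"],-1.]);
    return c["T"][:3,3],c["T"][:3,:3]@d
def onz(c,u,v,z):
    o,d=ray(c,u,v);return o+d*(z-o[2])/d[2]
def proj(c,P):
    P=np.atleast_2d(P);q=(P-c["T"][:3,3])@c["T"][:3,:3]
    return np.c_[c["cx"]+c["fx"]*q[:,0]/-q[:,2],c["cy"]+c["fy"]*q[:,1]/q[:,2]]
E
python3 - <<'E'
from h import *
cs={}
for n in("top","side"):
    c=cam(n);save(c,n+"0.png");print(n,c.keys(),c["fx"],c["cx"],c["cy"],c["T"].round(3).tolist())
    for l in["lane","stop","roller_center","bolt","lever_knob","gauge_center","gauge","gauge_narrow_center","tray"]:
        for d in manip.cut_out(n,l)[:3]:
            m=d["mask"];ys,xs=np.nonzero(m);print(l,round(d["conf"],2),[round(float(x)) for x in d["rect"]],xs.mean().round(1) if len(xs) else None,ys.mean().round(1) if len(xs) else None)
print(manip.read_t(),manip.grip_depth,manip.read_tool_rot())
E
```

```text
pics
top dict_keys(['img', 'fx', 'fy', 'cx', 'cy', 'T']) 509.88515049502865 280.4348355725311 203.93971929263083 [[-0.01, 0.987, -0.158, 0.337], [-1.0, -0.012, -0.012, -0.043], [-0.014, 0.158, 0.987, 1.355], [0.0, 0.0, 0.0, 1.0]]
lane 0.6 [268, 70, 365, 225] 313.0 141.7
stop 0.92 [270, 72, 361, 227] 313.0 142.1
roller_center 0.53 [310, 162, 336, 180] 322.2 168.4
roller_center 0.53 [349, 201, 360, 210] 355.5 206.2
roller_center 0.49 [127, 186, 209, 270] 165.8 227.5
bolt 0.95 [310, 162, 360, 210] 331.8 184.0
lever_knob 0.51 [347, 198, 361, 213] 355.4 206.5
gauge_center 0.98 [175, 193, 198, 251] 183.7 220.9
gauge_center 0.93 [206, 108, 257, 147] 228.9 127.4
gauge_center 0.61 [142, 292, 172, 348] 154.2 319.6
gauge 0.88 [204, 111, 259, 145] 229.3 127.4
gauge 0.84 [136, 291, 175, 349] 154.5 319.7
gauge 0.69 [122, 185, 206, 269] 165.2 227.1
gauge_narrow_center 0.76 [136, 200, 154, 261] 144.1 231.1
tray 0.86 [125, 187, 205, 272] 165.5 227.2
side dict_keys(['img', 'fx', 'fy', 'cx', 'cy', 'T']) 402.90619278378 286.70221825850604 208.86057078234774 [[-0.939, 0.221, -0.263, 0.237], [-0.343, -0.6
[... 164 characters left out ...]
_center 0.54 [251, 159, 271, 182] 257.8 172.9
bolt 0.62 [252, 146, 305, 176] 274.6 166.6
bolt 0.47 [250, 165, 269, 182] 258.0 174.9
lever_knob 0.42 [296, 148, 304, 165] 299.6 155.8
gauge_center 0.88 [205, 312, 274, 346] 238.0 328.7
gauge_center 0.85 [309, 370, 375, 420] 338.3 396.3
gauge_center 0.63 [139, 239, 199, 283] 167.5 260.9
gauge 0.96 [311, 374, 373, 420] 338.5 396.2
gauge 0.93 [204, 314, 273, 344] 237.9 328.7
gauge 0.77 [140, 243, 199, 288] 167.1 261.0
gauge_narrow_center 0.67 [193, 355, 271, 392] 228.7 375.5
gauge_narrow_center 0.5 [159, 118, 310, 234] 230.4 171.9
tray 0.91 [172, 305, 293, 420] 234.1 365.0
1.0 0.0187 [ 9.89591546e-01  1.43904727e-01 -6.36014216e-06  2.89339677e-05]
```

View pics/top0.png

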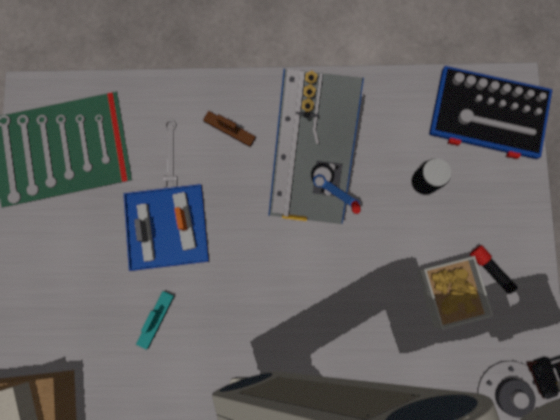

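View pics/side0.png

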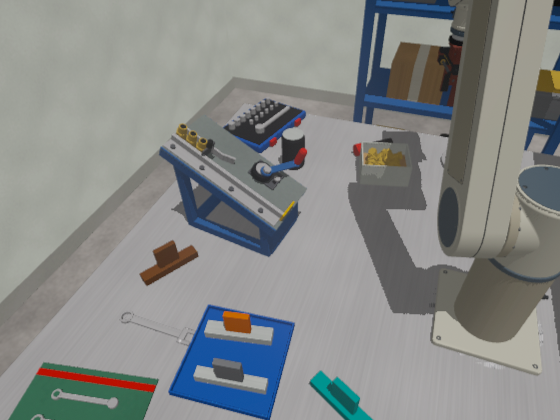

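The orange gauge is at top (184,221). Its look-alikes are the grey one (144,231), brown (229,127) and turquoise (155,320). The lever knob is at (356,207), and the red-ended black tool at (480,255) is not it. In the side view the orange handle is at (237,322). I'll choose the orange one in the tray and measure it close up.

```bash
python3 - <<'E'
from h import *
c=cam("top");print(c["T"].round(3).tolist())
for n,u,v,z in[("stop",295,217,.13),("railtop far",292,70,.27),("railnear",276,214,.14),("knob",356,207,.2),("bedBL",344,222,.12),("bedBR?",270,217,.12),("bedTR",362,76,.27),("gauge",184,221,.02),("g end1",179,195,.026),("g end2",189,248,.026),("tray",165.5,228,.0)]:
    print(n,onz(c,u,v,z).round(3))
w=cam("wrist");print(np.array(w["mount"]).round(3).tolist(),w["fx"],w["cx"],w["cy"])
m=manip.cut_out("top","gauge_center")[0]["mask"].astype(np.uint8);print(cv2.minAreaRect(cv2.findNonZero(m)))
E
```

```text
[[-0.01, 0.987, -0.158, 0.337], [-1.0, -0.012, -0.012, -0.043], [-0.014, 0.158, 0.987, 1.355], [0.0, 0.0, 0.0, 1.0]]
stop [ 0.501 -0.062  0.13 ]
railtop far [ 0.816 -0.058  0.27 ]
railnear [ 0.508 -0.016  0.14 ]
knob [ 0.513 -0.201  0.2  ]
bedBL [ 0.489 -0.182  0.12 ]
bedBR? [ 0.504 -0.001  0.12 ]
bedTR [ 0.8   -0.215  0.27 ]
gauge [0.509 0.23  0.02 ]
g end1 [0.578 0.243 0.026]
g end2 [0.437 0.214 0.026]
tray [0.493 0.283 0.   ]
[[-0.0, 0.956, 0.292, 0.082], [1.0, 0.001, -0.001, -0.0], [-0.001, 0.292, -0.956, -0.162], [0.0, 0.0, 0.0, 1.0]] 329.498040871121 282.61367843639414 208.82800633063997
((228.8411102294922, 127.47798156738281), (54.77170181274414, 13.474113464355469), 28.92642593383789)
```

```bash
cat >> h.py <<'E'
def laneR(yaw):
    return R.from_euler("ZYX",[yaw,-25,0],degrees=True).as_matrix()
FL=np.diag([1.,-1,-1])
E
python3 - <<'E'
from h import *
L=laneR(-6);o=np.array([.505,-.06,.12])
q=R.from_matrix(L@FL).as_quat()
manip.goto(o+L@[.09,-.05,.2],q)
c=cam("wrist");save(c,"w1.png");np.savez("w1.npz",**c)
for l in["stop","roller_center","bolt","lever_knob","lane","roller"]:
    for d in manip.cut_out("wrist",l)[:3]: print(l,round(d["conf"],2),np.round(d["rect"]),np.argwhere(d["mask"]).mean(0)[::-1].round(1))
# tray view
manip.goto([.46,.25,.27],R.from_matrix(R.from_euler("z",8,degrees=True).as_matrix()@FL).as_quat())
c=cam("wrist");save(c,"w2.png");np.savez("w2.npz",**c)
for l in["gauge_center","gauge_narrow_center","gauge","tray"]:
    for d in manip.cut_out("wrist",l)[:3]: print(l,round(d["conf"],2),np.round(d["rect"]),np.argwhere(d["mask"]).mean(0)[::-1].round(1))
print(manip.read_t(),manip.read_position())
E
```

```text
stop 0.84 [170.   2. 360. 264.] [260.5 119.3]
roller_center 0.6 [261. 139. 315. 180.] [288.1 153.1]
roller_center 0.59 [262. 138. 392. 248.] [315.3 186.6]
bolt 0.8 [262. 136. 387. 250.] [314.9 186.3]
bolt 0.46 [  0. 204. 102. 293.] [ 52.4 244.9]
bolt 0.2 [ 12. 222.  76. 296.] [ 45.2 263.9]
lever_knob 0.84 [356. 215. 390. 247.] [372.7 230.7]
lane 0.66 [171.   0. 362. 268.] [260.6 119.4]
lane 0.24 [262. 134. 390. 247.] [315.3 186.7]
roller 0.72 [259. 135. 317. 182.] [289.4 153.4]
gauge_center 0.95 [197. 259. 265. 330.] [233.7 295.5]
gauge_center 0.77 [285.  68. 318. 198.] [303.  130.5]
gauge_narrow_center 0.88 [199.  82. 232. 209.] [216.8 144.4]
gauge 0.67 [288.  70. 318. 196.] [303.2 131. ]
gauge 0.62 [198. 260. 265. 328.] [233.4 296. ]
tray 0.68 [173.  48. 356. 224.] [260.6 130.8]
5.2417 [0.46036258 0.24918586 0.27031509]
```

View pics/w1.png

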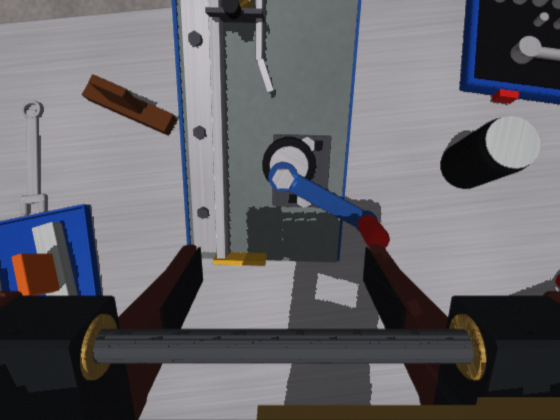

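View pics/w2.png

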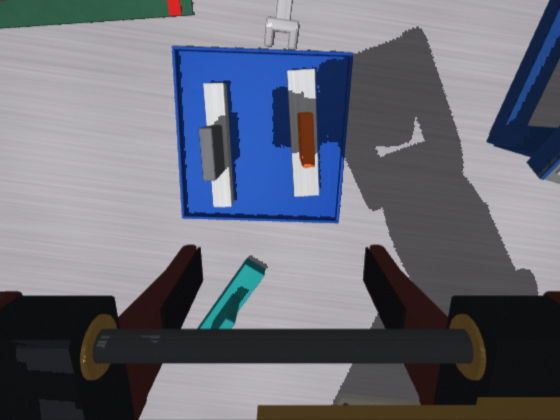

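```bash
python3 - <<'E'
from h import *
c=dict(np.load("w1.npz"));im=c["img"][:,:,::-1].copy()
L=laneR(-6);o=np.array([.505,-.06,.12])
k=4;x0,y0=165,120
cr=cv2.resize(im[y0:y0+150,x0:x0+200],None,fx=k,fy=k,interpolation=cv2.INTER_CUBIC)
cr=cv2.convertScaleAbs(cr,alpha=1.6)
def line(P,col):
    p=(proj(c,o+np.array(P)/1000@L.T)-[x0,y0]+.5)*k
    cv2.polylines(cr,[p.astype(int)],False,col,1)
line([[0,16,20],[180,16,20]],(0,0,255));line([[0,16,0],[180,16,0]],(255,0,255))
line([[0,30,24],[0,-30,24]],(0,255,0))
cv2.imwrite("pics/w1c.png",cr)
E
```

```text
(no output)
```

View pics/w1c.png

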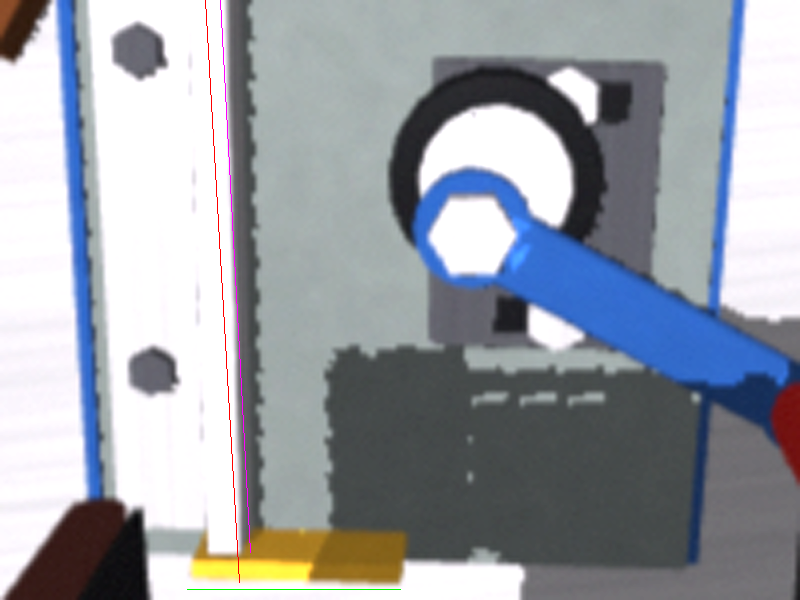

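```bash
python3 - <<'E'
from h import *
from scipy.optimize import least_squares
c=dict(np.load("w1.npz"));g=cv2.GaussianBlur(c["img"],(3,3),0).astype(float).sum(2)
pts=[]
for v in range(20,245,8):
    guess=(229+ (243-229)*((v-120)*4)/540)/4+165
    a=int(guess)-4;s=g[v,a:a+10];d=-np.diff(s)
    i=d.argmax();w=d[max(i-1,0):i+2].clip(0);pts.append((a+max(i-1,0)+.5+(w*np.arange(len(w))).sum()/w.sum(),v))
pts=np.array(pts);f=np.polyfit(pts[:,1],pts[:,0],1);r=pts[:,0]-np.polyval(f,pts[:,1]);ok=abs(r)<1
f=np.polyfit(pts[ok,1],pts[ok,0],1);print(f,ok.sum(),r[ok].std())
S=lambda x,y:np.array([(x+.5)/4-.5+165,(y+.5)/4-.5+120])
obs=[([0,30,0],S(203,531)),([0,-30,0],S(407,534)),([0,30,24],S(190,563)),([0,-30,24],S(404,563))]
def res(p,full=False):
    L=laneR(p[0]);o=np.array([p[1],p[2],.12])
    q=proj(c,o+np.array([[20,16,20],[300,16,20]])/1000@L.T)
    e=list(2*(q[:,0]-np.polyval(f,q[:,1])))
    P=proj(c,o+np.array([a for a,_ in obs])/1000@L.T)-np.array([b for _,b in obs])
    return np.r_[e,P.ravel()]
s=least_squares(res,[-6,.505,-.06]);print(s.x,s.fun.round(1))
p=s.x;L=laneR(p[0]);o=np.array([p[1],p[2],.12]);np.save("lane.npy",p)
def onlane(cc,u,v,z):
    O,d=ray(cc,u,v);O=L.T@(O-o);d=L.T@d;return (O+d*(z-O[2])/d[2])*1000
print("bolt",onlane(c,*S(472,235),.044),"knob top",onlane(c,373,231,.080))
print("roller", onlane(c,*S(497,178),.025))
t=cam("top");
print("top: rail pts",onlane(t,355.5,206.5,.075))
w=dict(np.load("w2.npz"));im=w["img"].astype(int)
sub=im[55:215,250:335];m=((sub[...,2]-sub[...,0])<25).astype(np.uint8)
n,lab,st,ce=cv2.connectedComponentsWithStats(m);print(st)
i=1+st[1:,4].argmax();rc=cv2.minAreaRect(cv2.findNonZero((lab==i).astype(np.uint8)));B=cv2.boxPoints(rc)+[250,55]
print(rc,B);W=np.array([onz(w,*b,.026) for b in B]);print(W.round(4),W.mean(0))
for a,b in((0,1),(1,2)):print(np.linalg.norm(W[a]-W[b]),np.degrees(np.arctan2(*(W[b]-W[a])[[1,0]])))
h=(im[...,0]>1.6*im[...,1])&(im[...,0]>60);h[:, :280]=0;h[:,335:]=0;h[205:]=0;h[:55]=0
yx=np.argwhere(h);print("handle",yx.min(0),yx.max(0),cv2.minAreaRect(yx[:,::-1].astype(np.float32)))
E
```

```text
[2.67572018e-02 2.17885053e+02] 28 0.20253194103252806
[-7.6686945   0.51144903 -0.06133498] [ 0.3 -0.1  0.9 -1.  -0.2 -0.3 -0.1 -0.2 -0.7  1.3]
bolt [100.71776855 -47.68357233  44.        ] knob top [  61.55692971 -131.83895981   80.        ]
roller [111.89752343 -53.63479814  25.        ]
top: rail pts [  56.62499346 -135.53558716   75.        ]
[[    0     0    85   160 10273]
 [   37    14    32   127  3327]]
((53.430931091308594, 76.98040771484375), (125.96084594726562, 27.65326499938965), 87.39744567871094) [[286.7587738   69.69277573]
 [314.3835144   68.43711472]
 [320.10308838 194.26803589]
 [292.47834778 195.5236969 ]]
[[0.5835 0.2614 0.026 ]
 [0.5892 0.2304 0.026 ]
 [0.4442 0.1987 0.026 ]
 [0.4378 0.2332 0.026 ]] [0.51368773 0.23093528 0.026     ]
0.03151527225634289 -79.64843157976102
0.14841640131692846 -167.65012014821417
handle [112 298] [166 313] ((305.4999694824219, 139.0), (53.99999237060547, 14.999998092651367), 90.0)
```

w1/w1c show the lane clearly, with stop corners at crop (203,531) and (407,534) and bolt at (472,235). The fit residual is about 1 px, and bolt x = 100.7 agrees with the 100 given. w2 confirms the orange-handled gauge at (303,131), with grey, left of it, at (217,144). Next I grasp it.

```bash
cat >> h.py <<'E'
yaw,ox,oy=np.load("lane.npy");L=laneR(yaw);o=np.array([ox,oy,.12])
QL=R.from_matrix(L@FL).as_quat()
def W(x,y,z): return o+L@(np.array([x,y,z])/1000)
def lanepos(): return L.T@(np.array(manip.read_position())-o)*1000
def lf(n=1):
    v=[]
    for i in range(n):
        v.append(manip.read_force())
        if n>1: manip.hold(.01)
    return L.T@np.mean(v,0)
GQ=R.from_matrix(R.from_euler("z",12,degrees=True).as_matrix()@FL).as_quat()
GP=np.array([.5125,.231,.041])
E
python3 - <<'E'
from h import *
manip.grip(.045)
manip.goto(GP+[0,0,.075],GQ)
manip.servo_line(GP,velocity=.12)
f0=lf(5)
manip.grip(0,45)
print(manip.read_width(),manip.read_grip_force())
manip.servo_line(GP+[0,0,.12],velocity=.2)
f1=lf(5);print(f0,f1,np.linalg.norm(L@(f1-f0)),manip.read_t())
c=cam("wrist");save(c,"w3.png")
E
```

```text
0.013930268437029443 44.99301195144653
[0.12645517 0.07146522 0.18619049] [-1.25157521  0.30589258 -2.4172829 ] 2.954995369366028 9.0083
```

```bash
python3 - <<'E'
from h import *
manip.goto(W(84,-4,110),QL)
manip.servo_line(W(84,-4,45),velocity=.12)
f0=lf(8);print("t",manip.read_t(),"f0",f0.round(2),lanepos().round(1))
c=cam("wrist");save(c,"w4.png")
def press(d,step,thr,maxn,x):
    for i in range(maxn):
        x=x+np.array(d)*step
        manip.servo_line(W(*x),velocity=.02)
        f=lf(3)-f0
        if -f@np.array(d)>thr: break
    print(d,x.round(2),lanepos().round(2),f.round(2),manip.read_t());return x
x=np.array([84.,-4,40.5])
manip.servo_line(W(*x),velocity=.03)
x=press([0,0,-1],.5,2.,14,x)
E
```

```text
t 11.0167 f0 [-1.   -0.07 -1.78] [84.5 -3.7 45.4]
[0, 0, -1] [84. -4. 37.] [84.05 -3.98 37.5 ] [-1.7   0.09  8.56] 13.2917
```

View pics/w4.png

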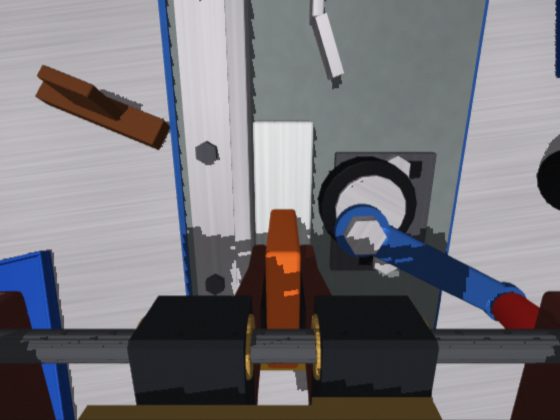

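w4: the gauge lies in the lane between rail (240,180) and roller (365,205), on the bed, clear of the stop. Now I slide it to rail and stop.

```bash
cat >> h.py <<'E'
def press(d,step,thr,maxn,x,f0,n=2,v=.03):
    f0=np.array(f0);d=np.array(d,float);f=f0
    for i in range(maxn):
        x=x+d*step
        manip.servo_line(W(*x),velocity=v)
        f=lf(n)
        if -(f-f0)@d>thr: break
    print(d,x.round(2),lanepos().round(2),(f-f0).round(2),round(manip.read_t(),2));return x
E
python3 - <<'E'
from h import *
f=[-1.,-.07,-1.78]
x=np.array([84.,-4,37.4])
manip.servo_line(W(*x),velocity=.03);print(lf(3)-f)
x=press([-1,0,0],1.,5,14,x,f)
x=press([0,1,0],.5,5,14,x,f)
E
```

```text
[-0.58460429  0.20092911  4.46558145]
[-1.  0.  0.] [74.  -4.  37.4] [75.03 -4.04 37.58] [ 5.53 -0.56  4.93] 16.23
[0. 1. 0.] [74.  -2.5 37.4] [75.08 -3.25 37.59] [ 5.65 -6.21  5.71] 17.03
```

```bash
python3 - <<'E'
from h import *
c=cam("wrist");np.savez("w5.npz",**c);im=c["img"][:,:,::-1].copy()
k=4;x0,y0=190,90
cr=cv2.convertScaleAbs(cv2.resize(im[y0:y0+150,x0:x0+190],None,fx=k,fy=k,interpolation=cv2.INTER_CUBIC),alpha=1.3)
for P,col in(([[20,16,20],[250,16,20]],(0,0,255)),([[20,16,22],[150,16,22],[150,-16,22],[20,-16,22]],(0,255,0)),([[60,16,0],[250,16,0]],(255,0,255))):
    p=(proj(c,o+np.array(P)/1000@L.T)-[x0,y0]+.5)*k
    cv2.polylines(cr,[p.astype(int)],False,col,1)
cv2.imwrite("pics/w5c.png",cr)
print(manip.read_tool_rot(),QL)
E
```

```text
[ 0.97390315 -0.064779    0.21699205  0.0151919 ] [ 0.97411063 -0.06528691  0.21595513  0.01447376]
```

View pics/w5c.png

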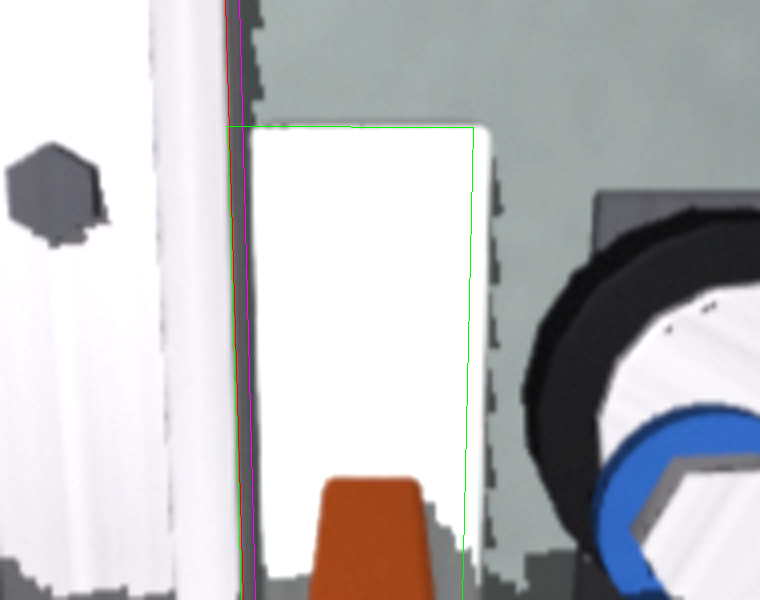

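The gauge is parallel to the rail but about 3 mm off it, so that was just friction. I'll relieve the pressing and move on.

```bash
python3 - <<'E'
from h import *
f=np.array([-1.,-.07,-1.78])
x=np.array([76.5,-3,37.9])
manip.servo_line(W(*x),velocity=.03);print((lf(3)-f).round(2),lanepos().round(2))
x=press([0,1,0],.5,4,14,x,f)
x[1]-=.5
x=press([-1,0,0],.5,3,8,x,f)
E
```

```text
[ 0.48 -1.06  2.09] [75.47 -3.05 37.59]
[0. 1. 0.] [76.5  0.5 37.9] [76.52 -0.1  37.93] [-0.08 -6.27  0.42] 19.23
[-1.  0.  0.] [73.5  0.  37.9] [75.   -0.12 38.14] [ 3.81 -4.9  -0.59] 20.82
```

```bash
python3 - <<'E'
from h import *
manip.servo_line(W(74.8,0,37.5),velocity=.03);manip.hold(.15)
print((lf(3)).round(2),lanepos().round(2))
manip.grip(.030)
manip.servo_line(W(75,0,140),velocity=.25)
manip.goto(W(45,-100,165),QL)
c=cam("wrist");np.savez("w6.npz",**c);im=c["img"][:,:,::-1].copy()
for l in["lever_knob","gauge_center","roller_center"]:
    for d in manip.cut_out("wrist",l)[:2]:
        m=d["mask"];yx=np.argwhere(m).mean(0)[::-1];print(l,round(d["conf"],2),np.round(d["rect"]),yx.round(1))
for th in(-.7,-.6,-.5,-.4):
  b=np.array([100,-47.7,0]);r=np.array([np.sin(th),-np.cos(th),0])*100
  print(th,[proj(c,W(*(b+r+[0,0,z])))[0].round(1) for z in(38,63,88)])
print("bolt",proj(c,W(100,-47.7,44)),manip.read_t())
for P,col in(([[0,16,22],[150,16,22],[150,-16,22],[0,-16,22]],(0,255,0)),([[0,30,24],[0,-30,24],[0,-30,0]],(255,0,255))):
    cv2.polylines(im,[proj(c,o+np.array(P)/1000@L.T).astype(int)],False,col,1)
cv2.imwrite("pics/w6.png",im)
E
```

```text
[ 0.47 -5.06 -0.76] [75.23 -0.12 37.65]
lever_knob 0.71 [310. 181. 343. 219.] [326.5 198.9]
lever_knob 0.17 [136.  80. 203. 238.] [171.1 159.3]
gauge_center 0.73 [134.  79. 203. 241.] [171.1 159. ]
gauge_center 0.71 [ 22.  41. 101. 102.] [61. 74.]
roller_center 0.7 [198.  93. 263. 140.] [232.1 112.1]
-0.7 [array([308.6, 210.5]), array([310.9, 219.4]), array([313.6, 230. ])]
-0.6 [array([315.4, 202.1]), array([318.3, 210.4]), array([321.8, 220.2])]
-0.5 [array([321.5, 193. ]), array([325. , 200.5]), array([329.1, 209.5])]
-0.4 [array([326.7, 183.1]), array([330.7, 189.9]), array([335.4, 197.9])]
bolt [[219.34047847 139.49564007]] 23.0
```

View pics/w6.png

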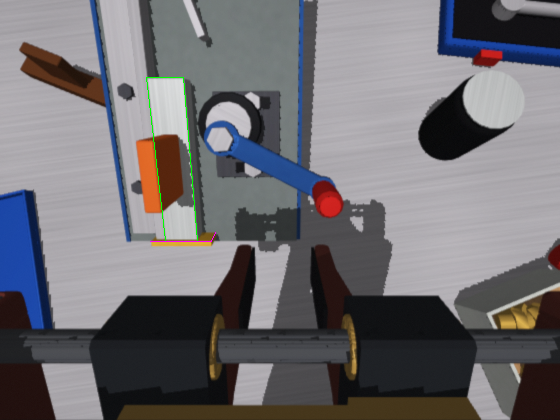

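w6: the gauge is flat against rail and stop (green outline fits). The knob top at (331,204) gives a lever angle of about -0.47, and the bolt at (219,138) matches. Now the knob.

```bash
cat >> h.py <<'E'
B=np.array([100.3,-47.7])
def K(th,z=47,r=100): return W(B[0]+r*np.sin(th),B[1]-r*np.cos(th),z)
def tn(th): return np.array([np.cos(th),np.sin(th),0])
def ang():
    p=lanepos();return np.arctan2(p[0]-B[0],B[1]-p[1])
E
python3 - <<'E'
from h import *
qs=[]
for s in(1,-1):
    Q=R.from_matrix(L@FL)*R.from_euler("z",s*np.pi/2+.0);q=Q.as_quat()
    j=manip.solve_ik(K(-.47,120),q);j2=manip.solve_ik(K(.5,47),q);print(s,j,j2)
    if j is not None and j2 is not None: qs.append((abs(np.array(j)-manip.read_joint_pos()).max(),s,q))
_,s,q=min(qs,key=lambda a:a[0]);np.save("qk.npy",q);print("use",s)
manip.grip(.050)
manip.goto(K(-.47,115),q)
manip.servo_line(K(-.47),velocity=.12);manip.hold(.1)
f0=lf(5);np.save("f0.npy",f0);print("f0",f0.round(2),lanepos().round(1))
manip.grip(0,6);manip.hold(.1)
print(manip.read_width(),manip.read_grip_force(),lanepos().round(1),(lf(5)-f0).round(2),manip.read_t())
E
```

```text
1 None None
-1 [-0.48879247  0.09009229  2.08864305  0.27650866  0.56808173 -0.55887104] [-0.40819845  0.29763984  1.89327792  0.22461639  0.53991292 -0.44327584]
use -1
f0 [0.13 0.   0.01] [  55.6 -137.    47.7]
0.02119358790018588 6.00011553047807 [  54.7 -136.8   47.1] [-1.94 -0.26  4.25] 26.5917
```

```bash
python3 - <<'E'
from h import *
f0=np.load("f0.npy")
for th in np.r_[np.arange(-.4,.07,.1),.1]:
    manip.servo_line(K(th,47.5),velocity=.08)
    f=lf(2)-f0;print(round(th,2),round(ang(),3),"t",round(-f@tn(th),2),f.round(2),round(manip.read_t(),2))
manip.hold(.2);f=lf(3)-f0;print(round(ang(),3),round(-f@tn(th),2),f.round(2),manip.read_width())
E
```

```text
-0.4 -0.393 t -0.9 [ 0.75 -0.53 -3.95] 26.86
-0.3 -0.292 t -1.23 [ 1.72  1.38 -5.81] 27.15
-0.2 -0.194 t -1.15 [ 1.53  1.74 -5.51] 27.44
-0.1 -0.094 t -1.22 [ 1.4   1.74 -3.95] 27.73
-0.0 0.005 t -0.87 [ 0.87  1.83 -2.7 ] 28.02
0.1 0.105 t -1.06 [ 0.82  2.43 -1.32] 28.32
0.1 -0.95 [ 0.77  1.9  -1.12] 0.021472013583572046
```

```bash
python3 - <<'E'
from h import *
f0=np.load("f0.npy");out=[];base=[]
th=.1
while th<.6:
    th+=.005 if th<.2 else .004
    manip.servo_line(K(th,47.5),velocity=.012)
    f=lf(2)-f0;t=-f@tn(th);out.append((round(th,3),round(ang(),3),round(t,2)))
    if len(out)>6 and t>np.median([a[2] for a in out[3:]])+1.1: break
print(*out,sep="\n");manip.hold(.1);f=lf(3)-f0;print(ang(),-f@tn(th),f,manip.read_t())
E
```

```text
(0.105, np.float64(0.101), np.float64(1.58))
(0.11, np.float64(0.108), np.float64(2.34))
(0.115, np.float64(0.115), np.float64(2.45))
(0.12, np.float64(0.121), np.float64(1.42))
(0.125, np.float64(0.126), np.float64(1.87))
(0.13, np.float64(0.131), np.float64(2.38))
(0.135, np.float64(0.136), np.float64(2.65))
(0.14, np.float64(0.14), np.float64(1.52))
(0.145, np.float64(0.146), np.float64(1.74))
(0.15, np.float64(0.15), np.float64(1.86))
(0.155, np.float64(0.155), np.float64(2.0))
(0.16, np.float64(0.16), np.float64(1.94))
(0.165, np.float64(0.165), np.float64(1.3))
(0.17, np.float64(0.17), np.float64(1.63))
(0.175, np.float64(0.175), np.float64(1.21))
(0.18, np.float64(0.18), np.float64(1.98))
(0.185, np.float64(0.185), np.float64(2.32))
(0.19, np.float64(0.19), np.float64(1.19))
(0.195, np.float64(0.195), np.float64(1.62))
(0.2, np.float64(0.2), np.float64(1.99))
(0.204, np.float64(0.204), np.float64(1.98))
(0.208, np.float64(0.208), np.float64(2.53))
(0.212, np.float64(0.212), np.float64(1.89))
(0.216, np.float64(0.216), np.float64(1.73))
(0.22, np.float64(0.22), np.float64(2.22)
[... 588 characters left out ...]
6, np.float64(0.276), np.float64(1.66))
(0.28, np.float64(0.28), np.float64(1.95))
(0.284, np.float64(0.284), np.float64(1.89))
(0.288, np.float64(0.288), np.float64(1.52))
(0.292, np.float64(0.292), np.float64(2.09))
(0.296, np.float64(0.296), np.float64(1.68))
(0.3, np.float64(0.3), np.float64(2.04))
(0.304, np.float64(0.304), np.float64(2.03))
(0.308, np.float64(0.308), np.float64(1.78))
(0.312, np.float64(0.311), np.float64(2.03))
(0.316, np.float64(0.314), np.float64(2.7))
(0.32, np.float64(0.318), np.float64(2.04))
(0.324, np.float64(0.322), np.float64(2.42))
(0.328, np.float64(0.325), np.float64(3.26))
0.3248537097367888 3.1907179181384286 [-4.1642143   2.33274976  2.40712461] 42.5333
```

```bash
python3 - <<'E'
from h import *
qk=np.load("qk.npy");f0=np.load("f0.npy")
manip.servo_line(K(.318,47.5),velocity=.02);print(ang(),(lf(2)-f0).round(2))
manip.grip(.044)
manip.servo_line(K(.318,112),velocity=.25)
manip.grip(.030)
manip.goto(W(75,-.1,118),QL)
manip.servo_line(W(75,-.1,38),velocity=.12);manip.hold(.1)
f0=lf(4);print(lanepos().round(2),f0.round(2),manip.read_t())
manip.grip(0,25);print(manip.read_width(),lanepos().round(2),(lf(2)-f0).round(2))
np.save("f0g.npy",f0)
y=-.1
for i,x in enumerate((78,82,88,95)):
    manip.servo_line(W(x,y,37.9),velocity=.05)
    f=lf(2)-f0;print(x,lanepos().round(2),f.round(2))
    if abs(f[1])>3: y+=np.clip(f[1]*.08,-.5,.5)
    if np.linalg.norm(f)>20: break
print(manip.read_t())
E
```

```text
0.31918613141583907 [-2.24  4.06  1.74]
[75.62 -0.1  38.7 ] [ 0.05  0.1  -0.27] 46.9167
0.013832827615234848 [75.29 -0.16 38.39] [ 0.15 -0.73  7.06]
78 [75.51 -0.17 38.2 ] [-6.77 -0.75 14.23]
82 [76.43 -0.15 37.86] [-13.16  -1.26  17.63]
47.8667
```

```bash
python3 - <<'E'
from h import *
f0=np.load("f0g.npy")
z=38.5;y=-.1
manip.servo_line(W(77,y,z),velocity=.03);manip.hold(.1);print(lanepos().round(2),(lf(2)-f0).round(2))
for x in(80,84,89,95,101):
    manip.servo_line(W(x,y,z),velocity=.04)
    f=lf(2)-f0;print(x,lanepos().round(2),f.round(2),round(z,2),round(y,2))
    z+=np.clip((f[2]-2)*.05,-.15,.4)
    if abs(f[1])>3: y+=np.clip(f[1]*.08,-.4,.4)
    if np.linalg.norm(f)>22: break
print(manip.read_t())
E
```

```text
[76.16 -0.13 38.38] [-3.91 -1.49  2.64]
80 [78.46 -0.14 38.23] [-5.01 -1.39  3.07] 38.5 -0.1
84 [82.28 -0.15 38.15] [-4.44 -1.94  1.37] 38.55 -0.1
89 [87.13 -0.15 38.05] [-4.48 -1.85  1.15] 38.52 -0.1
95 [92.75 -0.17 37.94] [-5.79 -1.73  1.47] 38.48 -0.1
101 [97.68 -0.18 37.73] [-7.37 -1.83  1.37] 38.45 -0.1
49.7583
```

```bash
python3 - <<'E'
from h import *
f0=np.load("f0g.npy")
z=38.4;y=-.1
for x in(107,113,119,125,129):
    manip.servo_line(W(x,y,z),velocity=.04)
    f=lf(2)-f0;print(x,lanepos().round(2),f.round(2),round(z,2),round(y,2))
    z+=np.clip((f[2]-1.5)*.05,-.15,.4)
    if abs(f[1])>3: y+=np.clip(f[1]*.08,-.4,.4)
    if np.linalg.norm(f)>25: break
manip.hold(.15);print(lanepos().round(2),(lf(2)-f0).round(2),manip.read_t())
E
```

```text
107 [103.62  -0.16  37.61] [-7.49 -2.17  1.58] 38.4 -0.1
113 [109.75  -0.16  37.64] [-7.73 -1.67  1.5 ] 38.4 -0.1
119 [115.78  -0.18  37.64] [-6.77 -2.42  1.06] 38.4 -0.1
125 [121.71  -0.2   37.62] [-7.37 -0.86  1.38] 38.38 -0.1
129 [125.87  -0.19  37.6 ] [-7.09 -2.12  2.38] 38.38 -0.1
[125.87  -0.2   37.6 ] [-7.62 -1.73  1.47] 51.4583
```

```bash
python3 - <<'E'
from h import *
manip.grip(0,40)
manip.servo_line(W(126,-.3,120),velocity=.2)
manip.goto(GP+[0,0,.09],GQ)
manip.servo_line(GP+[0,0,.008],velocity=.12);manip.hold(.05)
f0=np.array(manip.read_force());z=.008
for i in range(14):
    z-=.001;manip.servo_line(GP+[0,0,z],velocity=.03)
    f=np.array(manip.read_force())-f0
    if f[2]>2.0: break
print(z,f.round(2),manip.read_position(),manip.read_width(),manip.read_t())
manip.grip(.035)
manip.servo_line(GP+[0,0,.09],velocity=.25)
c=cam("wrist");s=cam("side");save(s,"s9.png");im=np.hstack([c["img"][60:420,130:530],s["img"][90:450,130:430][:330]if 0 else cv2.resize(s["img"][100:420,130:400],(400,360))]);cv2.imwrite("pics/f9.png",im[:,:,::-1]);print(manip.read_t())
E
```

```text
0.0 [-0.27  0.61  6.79] [0.51285233 0.23107162 0.04146836] 0.013836309291268703 56.4
57.55
```

View pics/f9.png

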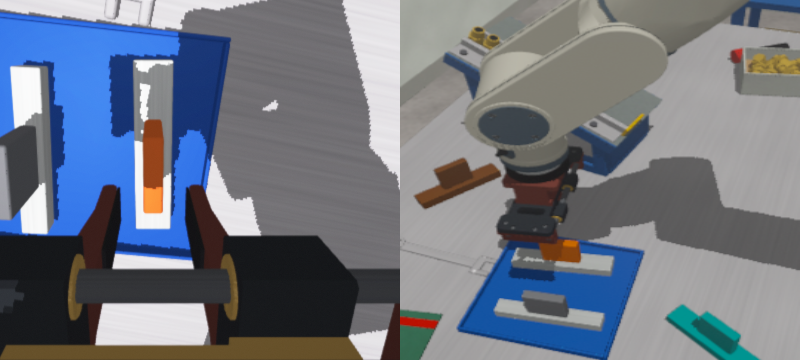

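The gauge is upright in the tray (left half, at 152,150), the gripper is clear, and nothing else looks disturbed. Handing in.

```bash
python3 -c "
from station import manip
print(manip.sign_off())"
```

```text
the job is handed in; nothing more can be done
None
```

The job is handed in at about 57.6 s: the roller was set to the gauge at a lever angle of about 0.32 rad, the gauge then drew 50 mm up the lane at about 7 N without jamming (13 N, with the hand pressing down, over the first millimetre), and it stands upright in the blue tray; I did not re-image the roller after the draw.

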